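Open the movement vise and hold the clock movement up level

ROBOT

A 6-joint arm with a two-finger parallel gripper is mounted at the origin on the work surface. World frame = base frame: x ahead of the robot, y to its left, z up, the work surface at z = 0. Lengths are in m, angles in rad, forces in N, time in s.
With the tool pointing down it reaches from about 0.3 to 0.875 m from the base axis. Payload 6.4 kg.
Tool frame: the origin (TCP) lies between the finger pads; the fingertips stand 17 mm ahead of it and the grasp point (between the pads) lies 2 mm behind it (r.nose_length is the distance from the TCP to the fingertips, in m); z points along the fingers, y is the line along which they close (so a half turn about z gives the same grasp; the last joint's range is limited). The gripper opens to 88 mm and grips with 3 to 60 N. Pads are 18 mm wide; open, the fingers measure 123 mm over their backs; the gripper's body (75 mm by 187 mm) begins 45 mm behind the grasp point.
Start: joints at [0.967, 0.181, 1.607, -0, 1.354, -0.206], TCP at [0.223, 0.53, 0.256] pointing down, gripper open.
Joint ranges: [-2.99, 2.99], [-0.89, 2.07], [0.3, 2.58], [-1.14, 4.28], [0, 2.63], [-3.12, 3.12]. Speed limits (rad/s): [2.57, 2.57, 3.01, 3.14, 3.14, 3.14].

INTERFACE

Orientations are given as a unit quaternion [w, x, y, z].
In Python, from bench import r gives the robot as it stands.
- The arm moves only by the tool play_rows, never from a script. Its argument "moves" is a list of rows, each a list of 7 numbers: the shift along the world's x, y, z as a fraction of full scale, then the turn, a rotation vector about the world's x, y, z as a fraction of full scale, then the finger opening in mm, from 0 to 88.1. In form: [[x, y, z, ax, ay, az, hand], ...]. A call has 1 to 20 rows; each row shifts and turns the commanded pose from where the row before left it; what a row does not reach is not made up. Full scale, the value 1, is 4 cm for a shift and 0.08 rad for a turn. A row lasts 1/8 s, in which the tool goes at most 62.5 mm and 10.7 degrees, less where a joint would pass 70% of its speed; a pose out of reach is approached as far as the arm can. A call with a number of a shift or a turn outside -1 to 1 is refused whole. A call with a gripper value outside its range is refused whole. The fingers move at their own pace and stop on an object; the grip force is fixed at half the most. Time passes only in rows, so rows that do not move let the fingers close. It gives the time, the measured TCP pose, the force, the opening and the grip force at its end, in the units of the state.
- r.get_obs(): the state, without advancing time (a new reading comes with each control period).
- r.capture(name): name is "scene" or "top"; returns a dict with "image" (400x640x3 uint8, red, green, blue), "fx", "fy", "cx", "cy" (pixels), "view" (4x4, takes a point from world to camera coordinates). Camera axes: x right, y up, looking along -z (the intrinsics and any distortion apply to the point x, -y, -z); pixel columns grow to the right and rows downward; lengths in m; the calibration is good to about 2 mm. A picture is of the moment at which its call begins. There is no depth.
- r.sign_off(): hands the job in; it is judged then, once.
The state is a dict: "t": time; "qpos": joint angles; "joint_vel": joint speeds; "joint_torque": joint torques, N m; "tcp_pos": TCP position; "tcp_rot": TCP orientation; "contact_force": force on the tool from outside, world axes, zero at the start; "moment": the same for the moment, N m; "grip_width": finger opening in m; "finger_force": force on a finger pad.
Only numpy, scipy, OpenCV 4.12 (cv2) and the standard library are available. Lean on these libraries where they do the work, as an engineer would, in place of code of your own. Each camera call takes 0.05 s, during which the arm holds its last target. There are 200 camera calls.

TASK

Free the round clock movement from the bench vise: wind the vise's handwheel about one and a half turns anticlockwise (as seen facing the wheel) to its loading opening, with the movement still lying in place. Then lift the movement straight up out of the jaws, right way up, and finish holding it in the gripper, steady and level, with its underside about 10 cm above the jaws and straight over the vise; do not put it down or let go. Leave the handwheel where you wound it and do not disturb the other things on the bench.

Things in the scene. Friction and masses are not known exactly. Their poses are not given: they have to be found in the camera images.
- vise: Clock-movement vise bolted to the bench: grey bed 190 x 110 mm, 50 mm high, end plates to 101 mm high, two steel jaws on guide rods. Origin: centre of its underside on the bench top; x along the screw from the handwheel (at -x, towards the robot) to the far end, z up. The jaws, 60 mm wide in y, hold the movement at its -x and +x ends; its +-y sides are free for the fingers.
- jaw_top (a point): Point midway between the jaws at the height of their flat tops: x = 0, y = 0, z = 110 mm in the vise's frame. The screw has a left- and a right-hand thread: each turn of the handwheel moves both jaws 4 mm outwards; it stops at 2 1/4 turns.
- seat (a point): Centre of the fixed steel rests (two parallels on the bed) on which the underside of the movement lies: x = 0, y = 0, z = 100 mm in the vise's frame, axes as the vise. Lips on the jaws, 104.5 to 110 mm high, overlap the movement's flange by 2 mm when closed and trap it; from about 0.8 turn open they are clear of it. The rests do not move with the jaws.
- handwheel (a joint): Handwheel angle, rad: 0 = jaws closed, crank handle at the top; grows anticlockwise as seen from the robot facing the wheel (from the top the handle goes to the vise's +y side, then down) and opens the jaws; a turn is 6.28. Starts between -0.8 and 0.8. Stiff: about 0.12 N m (3 to 4 N at the handle); stays where it is left.
- handle (a point): Grip point on the axis of the black crank handle: a cylinder 18 mm thick, 64 mm long, along the vise's x, sticking out to -x from an aluminium disc wheel 100 mm across, 14 mm thick. It spins freely on its stud, so it can be pinched and carried round. The point is 50 mm out from the wheel's face, 14 mm from the free end. The point's axes turn with the wheel.
- hub (a point): Fixed centre of the circle, radius 38 mm, on which the point handle runs: on the screw axis at x = -164, y = 0, z = 80 mm in the vise's frame (in the air before the wheel). Axes as the vise.
- movement: Round brass eight-day clock movement, about 0.32 kg. Origin: centre of its underside, z up. Flange (pillar plate) 66 mm across and 3 mm thick at the bottom, above it a straight cylindrical band 56 mm across from 3 to 30 mm height, then flat wheels, balance and bridges to 38 mm height. Starts lying in the jaws with its underside on the rests, any way round.
- tin_large: Bystander: round aluminium tin, 48 mm across, 26 mm high, beside the vise; origin centre of underside.
- tin_small: Bystander: round aluminium tin, 36 mm across, 20 mm high, beside the vise; origin centre of underside.
- loupe: Bystander: black eye loupe standing on its narrow end, 38 mm across, 34 mm high, beside the vise; origin centre of underside.
- tweezers: Bystander: brass tweezers, 130 mm long, 9 mm high, lying along the left side of the vise beyond the loupe; origin near the middle of the underside, x along them.
- screwdriver: Bystander: small screwdriver with black handle, 150 mm long, lying on the mat to the robot's right.
- watch_holder: Bystander: small steel watch-movement holder, 34 x 52 mm, 26 mm high, with a 37 mm watch movement on it, standing to the robot's left; origin centre of underside.
- dust_cover: Bystander: glass dust cover with a white knob on a white base dish 150 mm across, 99 mm high, to the right of the vise; origin centre of underside.
Things that resemble listed ones, but are neither listed nor needed, are in the scene too. There is more than one size of the movement; the one meant has the size given above.

How it is judged:
On the way, in this order (a step that is already met when the one before it is completed fails the run):
1. the handwheel is wound about one and a half turns open (between about 1.2 and 1.8 turns) with the movement still lying on its rests (value of joint handwheel between 7.5 and 11.4 rad and z of movement in the frame of vise between 0.097 and 0.103 m), for 0.2 s.
2. the movement is lifted clear of the jaws in the fingers (z of movement in the frame of vise above 0.13 m and contact force between the fingers and movement above 1 N and contact force between movement and vise below 0.05 N), for 0.1 s.
At the end, for the whole second after the job is handed in: The gripper holds the movement in the air, nothing else touching it: underside 60 to 140 mm above the jaw tops, within 40 mm of straight over the vise's centre, right way up and level within 7 degrees, at rest; the handwheel stands between 7.5 and 11.4 rad (about 1.2 to 1.8 turns open) (value of joint handwheel between 7.5 and 11.4 rad and contact force between the fingers and movement above 1 N and contact force between movement and vise below 0.05 N and z of movement in the frame of vise between 0.17 and 0.25 m and horizontal distance between movement and vise below 0.04 m and angle between movement's own z axis and vertical below 0.12 rad and linear speed of movement below 0.02 m/s and angular speed of movement below 0.15 rad/s and velocity of joint handwheel between -0.1 and 0.1 rad/s); the arm keeps its last pose, push and grip.
It fails at once if the movement is tipped over 25 degrees (angle between movement's own z axis and vertical above 0.44 rad).
It fails at once if another thing on the bench is pushed out of its place (more than 15 to 20 mm) (distance of any of tin_large, tin_small, loupe, tweezers from where it was at the start of the episode above 0.015 m or distance of any of screwdriver, watch_holder, dust_cover from where it was at the start of the episode above 0.02 m).
It also fails if it takes over 54 s, if anything falls off the work surface, if the arm or the gripper's body presses on something with over 40 N, if the wrist force passes 120 N, or if a joint passes its speed limit or range.

## Working session

There is one attempt and no reset: what is moved stays moved. The work goes in short steps, Python scripts to look and compute and a tool call to move; the robot and the scene stay as the last step left them, time stands still between calls to the robot, and variables do not carry over. Pictures are saved under pics/ and viewed, at most 10 in all, crops included, and the job is handed in when it is done.

Besides the shell and the picture viewer there is one more tool, called after "Call:" as name([rows], argument=value, ...), one row to a line, values as JSON. play_rows: Moves the arm, as the interface text tells. Its arguments: {"type":"object","properties":{"moves":{"type":"array","items":{"type":"array","items":{"type":"number"}}}},"required":["moves"]}

```bash
mkdir -p pics; ls
python3 - <<'E'
from bench import r
import cv2,numpy as np
for n in("scene","top"):
    c=r.capture(n); cv2.imwrite(f"pics/{n}0.png",c["image"][:,:,::-1]); print(n,c["fx"],c["fy"],c["cx"],c["cy"],np.round(c["view"],4).tolist(),[k for k in c])
print(r.get_obs(), r.nose_length)
E
```

```text
pics
scene 455.6597919438225 455.6597919438225 318.82817674470925 205.00875599093672 [[-0.6938, 0.7199, 0.0194, 0.4183], [-0.521, -0.5204, 0.6765, 0.2659], [0.4971, 0.4593, 0.7362, -1.5841], [0.0, 0.0, 0.0, 1.0]] ['image', 'fx', 'fy', 'cx', 'cy', 'view']
top 393.39087807768345 393.39087807768345 321.23516039891604 205.92186068467 [[0.001, -1.0, -0.007, 0.0007], [0.9835, -0.0003, 0.1811, -0.5919], [-0.1811, -0.0071, 0.9834, -0.9668], [0.0, 0.0, 0.0, 1.0]] ['image', 'fx', 'fy', 'cx', 'cy', 'view']
{'t': 0.1, 'qpos': array([ 9.66664589e-01,  1.81498150e-01,  1.60789020e+00, -2.67936239e-05,
        1.35379368e+00, -2.06335159e-01]), 'joint_vel': array([-0.00130639, -0.00242821, -0.00134403,  0.00036624, -0.00059954,
       -0.00020305]), 'joint_torque': array([ 9.93607937e-04, -4.34819913e+01, -3.42700553e+01,  7.04377284e-02,
        3.39226762e-02, -2.99006149e-05]), 'tcp_pos': array([0.2224958 , 0.52971847, 0.25489116]), 'tcp_rot': array([-3.01272586e-04,  1.97586561e-01,  9.80285121e-01, -7.35485688e-04]), 'contact_force': array([ 0.45317171, -0.06447185,  0.46555689]), 'moment': array([-0.03146506, -0.02497798, -0.01803464]), 'finger_force': 0.0, 'grip_width': 0.0882248883566801} 0.017
```

View pics/scene0.png

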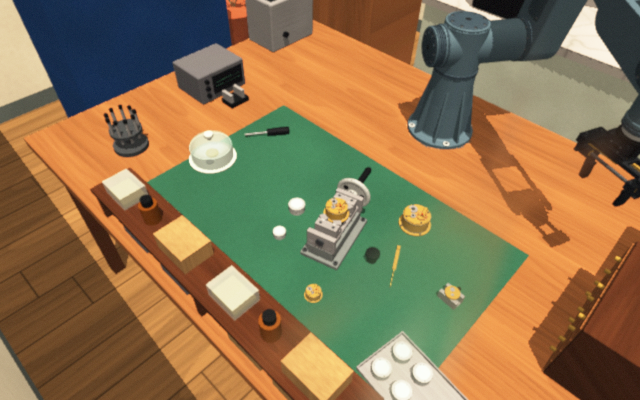

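View pics/top0.png

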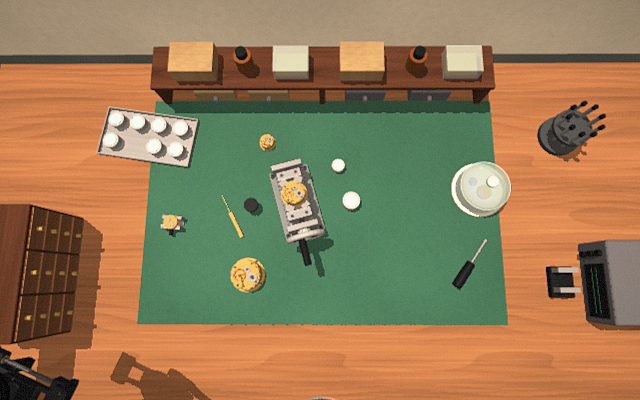

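The top view shows the vise at about (297,200) with a brass movement in its jaws at (293,194). There are two loose brass movements: a bigger one at (247,275) and a smaller one at (267,142). The task describes the one lying in the jaws. I'll check that in an enlarged crop.

```bash
cat > h.py <<'E'
import numpy as np,cv2
def ray(c,u,v):
    V=np.array(c["view"]);R=V[:3,:3]
    d=np.array([(u-c["cx"])/c["fx"],-(v-c["cy"])/c["fy"],-1.]);
    return -R.T@V[:3,3], R.T@d
def onz(c,u,v,z):
    o,d=ray(c,u,v); return o+d*(z-o[2])/d[2]
def proj(c,p):
    V=np.array(c["view"]);q=V[:3,:3]@np.asarray(p)+V[:3,3]
    return np.array([c["cx"]+c["fx"]*q[0]/-q[2],c["cy"]-c["fy"]*q[1]/-q[2]])
def tri(a,ua,b,ub):
    o1,d1=ray(a,*ua);o2,d2=ray(b,*ub)
    s=np.linalg.lstsq(np.c_[d1,-d2],o2-o1,rcond=None)[0]
    p,q=o1+s[0]*d1,o2+s[1]*d2
    return (p+q)/2,np.linalg.norm(p-q)
E
python3 - <<'E'
import cv2,numpy as np
s=cv2.imread("pics/scene0.png")[160:270,290:390];t=cv2.imread("pics/top0.png")[150:270,255:335]
s=cv2.resize(s,None,fx=4.5,fy=4.5,interpolation=cv2.INTER_CUBIC);t=cv2.resize(t,None,fx=4.5,fy=4.5,interpolation=cv2.INTER_CUBIC)
o=np.zeros((540,810,3),np.uint8);o[:495,:450]=s;o[:,450:]=t;cv2.imwrite("pics/crop1.png",o[:,:800])
E
```

```text
(no output)
```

View pics/crop1.png

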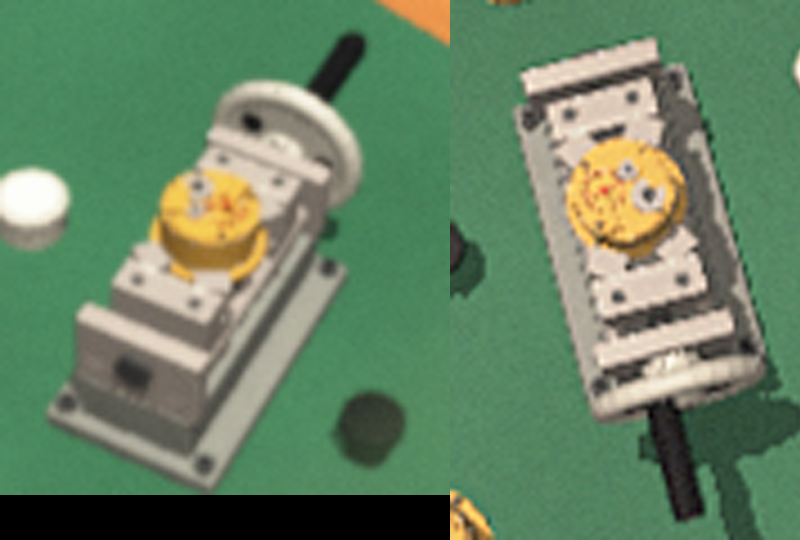

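The crop confirms it: the movement in the jaws has a flange wider than its band, and its band and flange proportions fit the description. The crank handle points towards the robot, at about (302,240) to (308,264) in top. Next I measure.

Run:
```python
from bench import r
from h import *
s=r.capture("scene");t=r.capture("top")
T=lambda x,y:(255+(x+.5-450)/4.5-.5,150+(y+.5)/4.5-.5); S=lambda x,y:(290+(x+.5)/4.5-.5,160+(y+.5)/4.5-.5)
f=onz(t,*T(591,67),.101);n=onz(t,*T(666,340),.101);d=f-n
print("plates",f,n,np.hypot(*d[:2]),"yaw",np.arctan2(d[1],d[0]),(f+n)/2)
# refine: black handle mask
P={}
for nm,c,(x0,x1,y0,y1) in(("s",s,(340,385,160,190)),("t",t,(295,320,238,272))):
    im=c["image"].astype(int)[y0:y1,x0:x1]; m=im.max(2)<45
    k,l,st,_=cv2.connectedComponentsWithStats(m.astype(np.uint8)); i=1+st[1:,4].argmax()
    ys,xs=np.where(l==i);pts=np.c_[xs+x0,ys+y0].astype(float)
    cen=pts.mean(0);u=np.linalg.svd(pts-cen)[2][0];
    a=(pts-cen)@u; print(nm,len(pts),cen,u,a.min(),a.max(),"ends",cen+u*a.min(),cen+u*a.max());P[nm]=(cen,u,a)
# movement brass
for nm,c,(x0,x1,y0,y1) in(("s",s,(315,365,185,230)),("t",t,(270,315,170,215))):
    im=c["image"][y0:y1,x0:x1];h=cv2.cvtColor(im,cv2.COLOR_RGB2HSV)
    m=((h[...,1]>110)&(h[...,0]>10)&(h[...,0]<32)&(h[...,2]>90)).astype(np.uint8)
    k,l,st,cc=cv2.connectedComponentsWithStats(m);i=1+st[1:,4].argmax();print(nm,st[i][:4]+[x0,y0,0,0],cc[i]+[x0,y0])
print("trial tri handle tip", tri(s,S(353,42),t,T(688,512)),"base",tri(s,S(315,95),t,T(660,408)))
print("mov",tri(s,S(210,203),t,T(627,193)))
for p in [(T(518,108)),(T(682,68)),(T(765,365)),(T(598,418))]: print("bed?",onz(t,*p,.012))
```

```text
plates [0.68955795 0.08975097 0.101     ] [0.53525109 0.04619394 0.101     ] 0.16033658538628406 yaw 0.27511744025472995 [0.61240452 0.06797245 0.101     ]
s 75 [364.78666667 174.29333333] [-0.56927349  0.82214822] -7.572591760832695 7.1637735507438265 ends [369.09754242 168.06754052] [360.70852028 180.18301699]
t 136 [304.48529412 250.98529412] [-0.27065803 -0.96267556] -13.209564594163075 12.330571076295437 ends [308.06056884 263.70181909] [301.14792605 239.11495472]
s [323 198  27  25] [336.75694444 210.35648148]
t [281 180  27  27] [292.98888889 193.27333333]
trial tri handle tip (array([0.4421787 , 0.032153  , 0.11967801]), np.float64(0.0014532060233065959)) base (array([0.49650511, 0.04735881, 0.12220015]), np.float64(0.0012308614424396782))
mov (array([0.61111438, 0.06614672, 0.12949376]), np.float64(0.00047677934289045435))
bed? [0.68992231 0.14283981 0.012     ]
bed? [0.71513669 0.04287313 0.012     ]
bed? [ 0.53221586 -0.00788024  0.012     ]
bed? [0.50071599 0.09083655 0.012     ]
```

Vise centre is about (0.6115, 0.067) with yaw 0.272. The handle is near its top position, at a handwheel angle of about +0.31 rad. I'll move above the handle with the tool pointing down, turned so the fingers close along the vise's y.

Call:
play_rows([
  [0.35,-0.775,0,0,0,0.5236,88],
  [0.35,-0.775,0,0,0,0.5236,88],
  [0.35,-0.775,0,0,0,0.5236,88],
  [0.35,-0.775,0,0,0,0.5236,88],
  [0.35,-0.775,0,0,0,0.5236,88],
  [0.35,-0.775,0,0,0,0.5236,88],
  [0.35,-0.775,0,0,0,0.5236,88],
  [0.35,-0.775,0,0,0,0.5236,88],
  [0.35,-0.775,0,0,0,0.5236,88],
  [0.35,-0.775,0,0,0,0.5236,88],
  [0.35,-0.775,0,0,0,0.5236,60],
  [0.35,-0.775,0,0,0,0.5236,60],
  [0.35,-0.775,0,0,0,0.5236,60],
  [0.35,-0.775,0,0,0,0.5236,60],
  [0.35,-0.775,0,0,0,0.5236,60],
  [0.35,-0.775,0,0,0,0.5236,60],
  [0,0,-0.5,0,0,0,60],
  [0,0,-0.5,0,0,0,60],
  [0,0,0,0,0,0,60],
])

```text
t: 2.58
tcp_pos: [0.4456, 0.0342, 0.2143]
tcp_rot: [-0.002, -0.136, 0.991, 0.001]
contact_force: [0.4, 0.1, 0.5]
grip_width: 0.0603
finger_force: 0.0
```

Run:
```python
from bench import r
import cv2,numpy as np
o=r.get_obs();print(o["t"],o["tcp_pos"],o["tcp_rot"],o["qpos"])
s=r.capture("scene")["image"][110:270,270:430,::-1];t=r.capture("top")["image"][140:300,230:390,::-1]
cv2.imwrite("pics/c2.png",cv2.resize(np.hstack([s,t]),(800,400),interpolation=cv2.INTER_CUBIC))
```

```text
2.575 [0.44555345 0.03422087 0.21427172] [-1.70329197e-03 -1.35631720e-01  9.90757686e-01  5.85497322e-04] [-1.90123977e-01 -6.84797631e-02  1.95673167e+00  1.86177396e-05
  1.25694293e+00 -2.03302862e+00]
```

View pics/c2.png

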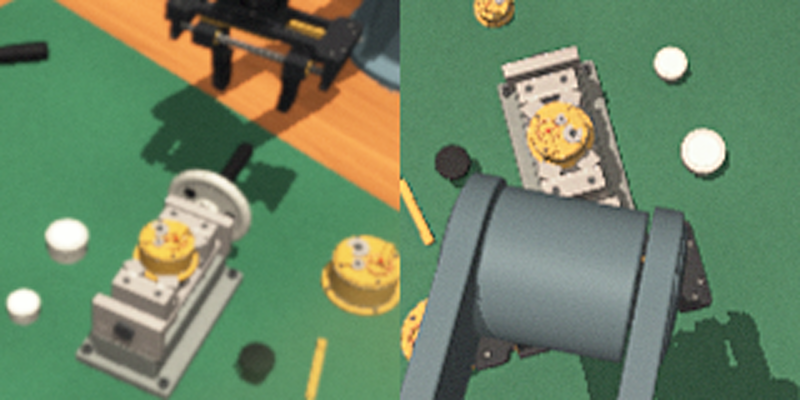

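The open fingers hang over the handle and are aligned with it (in scene, fingers at about crop (220-295,90) and handle at (237,160)). I'll descend and pinch.

Call:
play_rows([
  [0,0,-0.5,0,0,0,60],
  [0,0,-0.5,0,0,0,60],
  [0,0,-0.5,0,0,0,60],
  [0,0,-0.5,0,0,0,60],
  [0,0,-0.5,0,0,0,60],
  [0,0,0,0,0,0,10],
  [0,0,0,0,0,0,10],
  [0,0,0,0,0,0,10],
  [0,0,0,0,0,0,10],
  [0,0,0,0,0,0,10],
  [0,0,0,0,0,0,10],
])

```text
t: 4.05
tcp_pos: [0.4471, 0.034, 0.1161]
tcp_rot: [0.0, -0.136, 0.991, -0.0]
contact_force: [-0.2, -1.1, 1.6]
grip_width: 0.0169
finger_force: 30.0
```

Run:
```python
import numpy as np
th=0.332+0.2525*np.arange(37);y=.038*np.sin(th);z=.038*np.cos(th)
P=np.round(np.c_[-.2687*y,.9632*y,z]/.04,3);D=np.round(np.diff(P,axis=0),3)
for i,d in enumerate(D):print("[%g, %g, %g, 0, 0, 0, 10],"%tuple(d),end="\n" if i in(7,25) else " ")
```

```text
[-0.058, 0.207, -0.106, 0, 0, 0, 10], [-0.049, 0.175, -0.156, 0, 0, 0, 10], [-0.036, 0.131, -0.196, 0, 0, 0, 10], [-0.023, 0.08, -0.225, 0, 0, 0, 10], [-0.006, 0.024, -0.238, 0, 0, 0, 10], [0.009, -0.035, -0.236, 0, 0, 0, 10], [0.026, -0.09, -0.22, 0, 0, 0, 10], [0.039, -0.14, -0.19, 0, 0, 0, 10],
[0.05, -0.182, -0.147, 0, 0, 0, 10], [0.059, -0.211, -0.096, 0, 0, 0, 10], [0.064, -0.228, -0.038, 0, 0, 0, 10], [0.064, -0.229, 0.023, 0, 0, 0, 10], [0.06, -0.217, 0.081, 0, 0, 0, 10], [0.053, -0.19, 0.135, 0, 0, 0, 10], [0.043, -0.152, 0.18, 0, 0, 0, 10], [0.029, -0.104, 0.214, 0, 0, 0, 10], [0.013, -0.049, 0.234, 0, 0, 0, 10], [-0.002, 0.009, 0.239, 0, 0, 0, 10], [-0.019, 0.066, 0.229, 0, 0, 0, 10], [-0.033, 0.12, 0.205, 0, 0, 0, 10], [-0.046, 0.164, 0.167, 0, 0, 0, 10], [-0.055, 0.2, 0.119, 0, 0, 0, 10], [-0.062, 0.222, 0.064, 0, 0, 0, 10], [-0.065, 0.23, 0.004, 0, 0, 0, 10], [-0.062, 0.224, -0.055, 0, 0, 0, 10], [-0.057, 0.204, -0.112, 0, 0, 0, 10],
[-0.047, 0.17, -0.162, 0, 0, 0, 10], [-0.036, 0.126, -0.2, 0, 0, 0, 10], [-0.02, 0.074, -0.227, 0, 0, 0, 10], [-0.005, 0.017, -0.238, 0, 0, 0, 10], [0.012, -0.041, -0.236, 0, 0, 0, 10], [0.026, -0.097, -0.217, 0, 0, 0, 10], [0.041, -0.145, -0.185, 0, 0, 0, 10], [0.052, -0.186, -0.142, 0, 0, 0, 10], [0.06, -0.214, -0.089, 0, 0, 0, 10], [0.063, -0.228, -0.031, 0, 0, 0, 10],
```

Call:
play_rows([
  [-0.058,0.207,-0.106,0,0,0,10],
  [-0.049,0.175,-0.156,0,0,0,10],
  [-0.036,0.131,-0.196,0,0,0,10],
  [-0.023,0.08,-0.225,0,0,0,10],
  [-0.006,0.024,-0.238,0,0,0,10],
  [0.009,-0.035,-0.236,0,0,0,10],
  [0.026,-0.09,-0.22,0,0,0,10],
  [0.039,-0.14,-0.19,0,0,0,10],
])

```text
t: 5.05
tcp_pos: [0.4428, 0.0492, 0.0526]
tcp_rot: [0.0, -0.136, 0.991, 0.001]
contact_force: [1.4, 4.7, 1.9]
grip_width: 0.0167
finger_force: 30.0
```

Run:
```python
from bench import r
import cv2,numpy as np
o=r.get_obs();print(o["t"],o["tcp_pos"],o["contact_force"],o["moment"])
s=r.capture("scene")["image"][110:270,270:430,::-1];t=r.capture("top")["image"][140:300,230:390,::-1]
cv2.imwrite("pics/c3.png",cv2.resize(np.hstack([s,t]),(800,400),interpolation=cv2.INTER_CUBIC))
```

```text
5.05 [0.44282274 0.04921101 0.05256471] [1.36720687 4.66035365 1.94370053] [ 0.59827439 -0.17662536 -0.00730469]
```

View pics/c3.png

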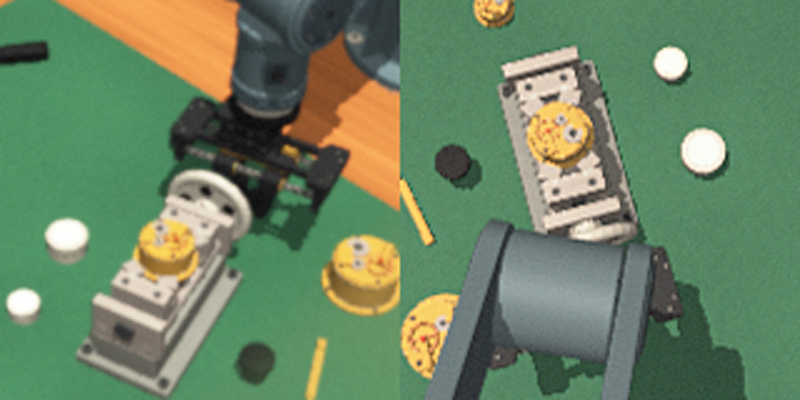

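The handle follows the gripper, which is low in front of the wheel at crop (265,180). Forces stay around 5 N, so I continue.

Call:
play_rows([
  [0.05,-0.182,-0.147,0,0,0,10],
  [0.059,-0.211,-0.096,0,0,0,10],
  [0.064,-0.228,-0.038,0,0,0,10],
  [0.064,-0.229,0.023,0,0,0,10],
  [0.06,-0.217,0.081,0,0,0,10],
  [0.053,-0.19,0.135,0,0,0,10],
  [0.043,-0.152,0.18,0,0,0,10],
  [0.029,-0.104,0.214,0,0,0,10],
  [0.013,-0.049,0.234,0,0,0,10],
  [-0.002,0.009,0.239,0,0,0,10],
])

```text
t: 6.4
tcp_pos: [0.4601, -0.0128, 0.086]
tcp_rot: [0.0, -0.136, 0.991, 0.001]
contact_force: [3.9, 7.2, -5.0]
grip_width: 0.0169
finger_force: 30.1
```

Call:
play_rows([
  [-0.019,0.066,0.229,0,0,0,10],
  [-0.033,0.12,0.205,0,0,0,10],
  [-0.046,0.164,0.167,0,0,0,10],
  [-0.055,0.2,0.119,0,0,0,10],
  [-0.062,0.222,0.064,0,0,0,10],
  [-0.065,0.23,0.004,0,0,0,10],
  [-0.062,0.224,-0.055,0,0,0,10],
  [-0.057,0.204,-0.112,0,0,0,10],
])

```text
t: 7.4
tcp_pos: [0.4444, 0.0438, 0.1113]
tcp_rot: [0.0, -0.136, 0.991, -0.0]
contact_force: [1.1, -2.0, 3.6]
grip_width: 0.0169
finger_force: 30.0
```

Call:
play_rows([
  [-0.047,0.17,-0.162,0,0,0,10],
  [-0.036,0.126,-0.2,0,0,0,10],
  [-0.02,0.074,-0.227,0,0,0,10],
  [-0.005,0.017,-0.238,0,0,0,10],
  [0.012,-0.041,-0.236,0,0,0,10],
  [0.026,-0.097,-0.217,0,0,0,10],
  [0.041,-0.145,-0.185,0,0,0,10],
  [0.052,-0.186,-0.142,0,0,0,10],
  [0.06,-0.214,-0.089,0,0,0,10],
  [0.063,-0.228,-0.031,0,0,0,10],
  [0,0,0,0,0,0,10],
  [0,0,0,0,0,0,10],
])

```text
t: 8.9
tcp_pos: [0.4503, 0.0222, 0.0418]
tcp_rot: [0.0, -0.136, 0.991, -0.0]
contact_force: [4.7, -2.4, 0.5]
grip_width: 0.0168
finger_force: 30.0
```

Call:
play_rows([
  [0,0,0,0,0,0,45],
  [0,0,0,0,0,0,45],
  [0,0,0,0,0,0,45],
  [0,0,0,0,0,0,45],
  [0,0,0.3,0,0,0,45],
  [0,0,0.6,0,0,0,45],
  [0,0,0.6,0,0,0,45],
  [0,0,0.8,0,0,0,80],
  [0,0,0.8,0,0,0,80],
  [0,0,0.8,0,0,0,80],
  [0,0,0.8,0,0,0,80],
  [0,0,0.8,0,0,0,80],
  [0,0,0,0,0,0,80],
])

```text
t: 10.52
tcp_pos: [0.4514, 0.0221, 0.2651]
tcp_rot: [0.003, -0.136, 0.991, -0.001]
contact_force: [0.4, 0.4, -0.7]
grip_width: 0.08
finger_force: 0.0
```

Run:
```python
from bench import r
from h import *
o=r.get_obs();print(o["t"],o["tcp_pos"],o["tcp_rot"])
s=r.capture("scene");t=r.capture("top");C={}
for nm,c,(x0,x1,y0,y1) in(("s",s,(315,365,185,230)),("t",t,(270,315,170,215))):
    im=c["image"][y0:y1,x0:x1];h=cv2.cvtColor(im,cv2.COLOR_RGB2HSV)
    m=((h[...,1]>110)&(h[...,0]>10)&(h[...,0]<32)&(h[...,2]>90)).astype(np.uint8)
    k,l,st,cc=cv2.connectedComponentsWithStats(m);i=1+st[1:,4].argmax();print(nm,st[i][:4]+[x0,y0,0,0],cc[i]+[x0,y0])
a=cv2.resize(s["image"][150:270,290:390,::-1],(400,480),interpolation=cv2.INTER_CUBIC)
b=cv2.resize(t["image"][150:270,250:350,::-1],(400,480),interpolation=cv2.INTER_CUBIC)
cv2.imwrite("pics/c4.png",np.hstack([a,b]))
```

```text
10.525 [0.45142127 0.02205021 0.26509428] [ 0.00293005 -0.13583514  0.99072653 -0.00108606]
s [323 198  27  25] [336.37908497 210.86056645]
t [281 181  27  27] [293.12       193.75578947]
```

View pics/c4.png

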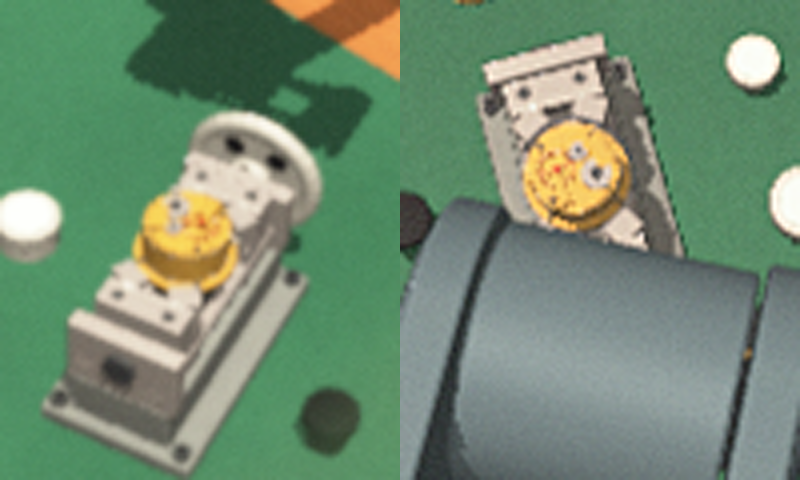

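The jaws have moved out to the end plates, the movement still lies in place (top crop (577,175)), and the handle is down out of sight. Now I go over the movement and grip its band above the flange.

Call:
play_rows([
  [0.499,0.139,0,0,0,0,80],
  [0.499,0.139,0,0,0,0,80],
  [0.499,0.139,0,0,0,0,80],
  [0.499,0.139,0,0,0,0,80],
  [0.499,0.139,0,0,0,0,80],
  [0.499,0.139,0,0,0,0,80],
  [0.499,0.139,0,0,0,0,80],
  [0.499,0.139,0,0,0,0,80],
  [0,0,-0.5,0,0,0,80],
  [0,0,-0.5,0,0,0,80],
  [0,0,-0.5,0,0,0,80],
  [0,0,0,0,0,0,80],
  [0,0,0,0,0,0,80],
])

```text
t: 12.25
tcp_pos: [0.6098, 0.0667, 0.2021]
tcp_rot: [0.0, -0.136, 0.991, -0.0]
contact_force: [0.5, 0.2, 0.6]
grip_width: 0.0797
finger_force: 0.0
```

Run:
```python
from bench import r
from h import *
o=r.get_obs();print(o["t"],o["tcp_pos"],o["tcp_rot"])
s=r.capture("scene")
cv2.imwrite("pics/c5.png",cv2.resize(s["image"][110:270,270:430,::-1],(600,600),interpolation=cv2.INTER_CUBIC))
```

```text
12.25 [0.60977208 0.06667891 0.20212394] [ 2.19383238e-04 -1.35733575e-01  9.90745347e-01 -7.16880422e-05]
```

View pics/c5.png

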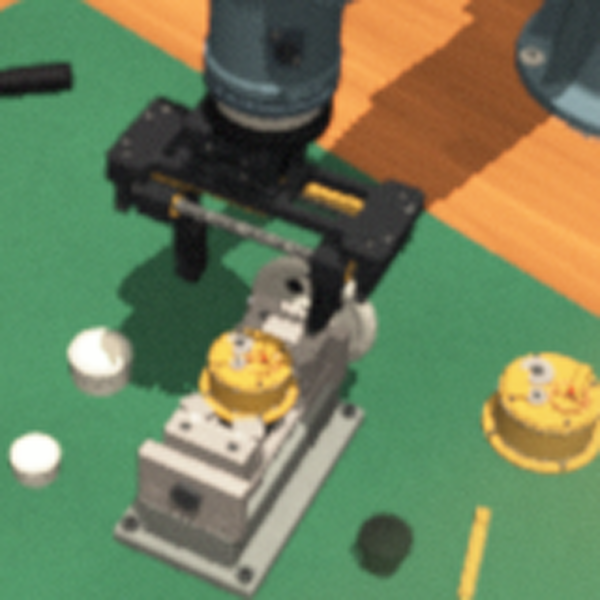

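The fingers straddle the movement symmetrically, one on each side at about (190,270) and (325,310), and it is unchanged at (248,375). I descend, close and hold.

Call:
play_rows([
  [0.03,0,-0.4,0,0,0,80],
  [0,0,-0.4,0,0,0,80],
  [0,0,-0.4,0,0,0,80],
  [0,0,-0.4,0,0,0,80],
  [0,0,-0.34,0,0,0,80],
  [0,0,0,0,0,0,80],
  [0,0,0,0,0,0,50],
  [0,0,0,0,0,0,50],
  [0,0,0,0,0,0,50],
  [0,0,0,0,0,0,50],
  [0,0,0,0,0,0,50],
  [0,0,0,0,0,0,50],
])

```text
t: 13.8
tcp_pos: [0.6113, 0.067, 0.125]
tcp_rot: [0.001, -0.136, 0.991, 0.0]
contact_force: [-0.9, 2.6, 6.0]
grip_width: 0.0553
finger_force: 30.0
```

Call:
play_rows([
  [0,0,0.1,0,0,0,50],
  [0,0,0.15,0,0,0,50],
  [0,0,0.25,0,0,0,50],
  [0,0,0.25,0,0,0,50],
  [0,0,0.25,0,0,0,50],
  [0,0,0.25,0,0,0,50],
  [0,0,0.25,0,0,0,50],
  [0,0,0.25,0,0,0,50],
  [0,0,0.25,0,0,0,50],
  [0,0,0.25,0,0,0,50],
  [0,0,0.25,0,0,0,50],
  [0,0,0.15,0,0,0,50],
  [0,0,0.1,0,0,0,50],
  [0,0,0,0,0,0,50],
  [0,0,0,0,0,0,50],
  [0,0,0,0,0,0,50],
  [0,0,0,0,0,0,50],
  [0,0,0,0,0,0,50],
])

```text
t: 16.05
tcp_pos: [0.6109, 0.0668, 0.2341]
tcp_rot: [-0.0, -0.136, 0.991, 0.0]
contact_force: [0.7, -0.5, -2.7]
grip_width: 0.0554
finger_force: 30.0
```

Run:
```python
from bench import r
from h import *
o=r.get_obs();print(o["t"],o["tcp_pos"],o["tcp_rot"],abs(o["joint_vel"]).max())
s=r.capture("scene")
cv2.imwrite("pics/c6.png",cv2.resize(s["image"][110:270,270:430,::-1],(600,600),interpolation=cv2.INTER_CUBIC))
```

```text
16.05 [0.610862   0.06680332 0.23406503] [-8.94798363e-05 -1.35801276e-01  9.90736093e-01  5.26250892e-06] 0.0015083135095785582
```

View pics/c6.png

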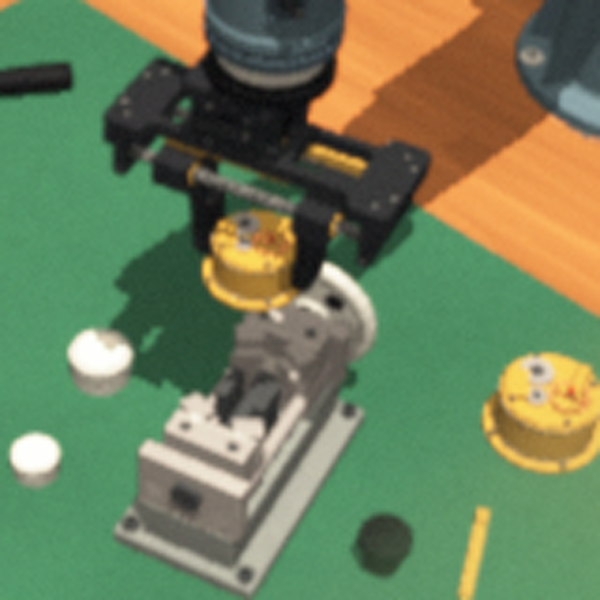

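The movement hangs level in the fingers at (255,258), with the jaws empty below it and the bystanders where they were. I'm handing in.

```bash
python3 -c "
from bench import r
print(r.sign_off())"
```

```text
the job is handed in; nothing more can be done
None
```

I wound the handwheel to about 1.5 turns open, then lifted the movement straight up; it is held steady and level with its underside about 10 cm above the jaws, and the job was handed in at about 16 s (no verdict was returned).

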